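# Nudge the mould plate on to its locating pins

### The arm

A 6-joint arm with a two-finger parallel gripper is mounted at the origin on the work surface. World frame = base frame: x ahead of the robot, y to its left, z up, the work surface at z = 0. Lengths are in m, angles in rad, forces in N, time in s.
With the tool pointing down it reaches from about 0.35 to 0.975 m from the base axis. Payload 4.9 kg.
Tool frame: the origin (TCP) lies at the very end of the fingers, on their centre line; the grasp point (between the pads) lies 19 mm behind it; z points along the fingers, y is the line along which they close (so a half turn about z gives the same grasp; the last joint's range is limited). The gripper opens to 85 mm and grips with 20 to 120 N. Pads are 22 mm wide; open, the fingers measure 114 mm over their backs; the gripper's body (76 mm by 85 mm) begins 54 mm behind the grasp point. The pads swing forward as they close: fully open they stand 13 mm farther back than shut.
Start: joints at [-1.346, 0.053, 1.613, -0, 1.476, -0.119], TCP at [0.211, -0.588, 0.197] pointing down, gripper open.
Joint ranges: [-3.01, 3.01], [-1.01, 2.22], [0.06, 2.58], [-1.02, 4.17], [0.09, 2.62], [-3.14, 3.14]. Speed limits (rad/s): [2.57, 2.57, 3.14, 3.14, 3.14, 3.14].

### API

Orientations are given as a rotation vector (axis times angle).
In Python, from station import ctrl gives the robot as it stands.
- The arm moves only by the tool jog_arm, never from a script. Its argument "plan" is a list of rows, each a list of 7 numbers: the shift along the tool's x, y, z in units of 0.02 m (1.0 is 0.02 m), then the turn, a rotation vector about the tool's x, y, z in units of 45 degrees (1.0 is 45 degrees), then the opening, from -1 (shut) to 1 (fully open). A call has 1 to 8 rows; each row shifts and turns the commanded pose from where the row before left it, along the tool's axes as they then stand; what a row does not reach is not made up. A row lasts 1/10 s, in which the tool goes at most 50 mm and 8.59 degrees, less where a joint would pass 70% of its speed; a pose out of reach is approached as far as the arm can. A call with a number of a shift or a turn outside -1 to 1 is refused whole. A call with a gripper value outside its range is refused whole. The fingers move at their own pace and stop on an object; "grip_force" is the grip in N (left out, the last holds). Time passes only in rows, so rows that do not move let the fingers close. It gives the time, the measured TCP pose, the force, the opening and the grip force at its end, in the units of the state.
- ctrl.get_obs(): the state, without advancing time (a new reading comes with each control period).
- ctrl.get_image(name): name is "scene" or "side" or "wrist"; returns (picture, depth): 400x640x3 uint8, red, green, blue; 400x640 float32, m along the optical axis (not along the pixel's ray), 0 where there is no reading.
- ctrl.camera_info(name): a dict with "camera_matrix" (3x3 intrinsics, pixels), "rvec" (rotation vector, rad) and "tvec" (3), from world to camera coordinates, as OpenCV has them; the wrist camera has in their place "T_tool_cam" (4x4, takes a point from camera to tool coordinates, whose origin is the TCP and whose axes are the flange's). Camera axes: x right, y down, z forward; pixel columns grow to the right and rows downward; lengths in m; the calibration is good to about 2 mm. The wrist camera is an equidistant fisheye: a pixel r from the principal point sees the ray r / f radians off the axis. A picture is of the moment at which its call begins: read the wrist's pose just before it. camera_info takes no time and is no camera call.
- ctrl.finish_job(): hands the job in; it is judged then, once.
The state is a dict: "t": time; "q": joint angles; "dq": joint speeds; "effort": joint torques, N m; "tool_pos": TCP position; "tool_rot": TCP orientation; "contact_force": force on the tool from outside, world axes, zero at the start; "wrist_torque": the same for the moment, N m; "opening": finger opening in m; "grip_force": force on a finger pad.
Only numpy, scipy, OpenCV 4.12 (cv2) and the standard library are available. Lean on these libraries where they do the work, as an engineer would, in place of code of your own. Each camera call takes 0.05 s, during which the arm holds its last target. There are 200 camera calls.

### The job

Using only the fingertips against its edges, push the aluminium mould plate sideways along the jig, square to the fence, off the raised ledge and until its two holes drop over the two locating pins and it lies flat, fully down on the board. Do not pick the plate up and do not touch the plaster form on top of it; leave the bust, cup, brush and jar where they are.

Things in the scene. Friction and masses are not known exactly. Their poses are not given: they have to be found in the camera images.
- fixture: Fixed wooden jig board on the bench, 12 mm thick, spanning x -130..95, y -75..195 mm. Origin on its underside (bench height), midway between its two pins; z up, x towards the fence (roughly away from the robot), y along the slide. Place and yaw vary. Plate home: plate origin at x 0, y -5, z 12 mm here, axes parallel; its rear edge is then 4 mm clear of the ledge, its top flush with the ledge top.
- ledge_edge (a point): Middle of the top edge where the dark wooden raised ledge ends, at jig x 0, y 54, z 24 mm. The ledge spans jig x -130..62.5, y 54..195 mm, its top 24 mm above the bench (12 above the board).
- fence_foot (a point): Point on the fence's inner face at jig x 75.5, y 54, z 24 mm. The fence is a straight pale wooden bar, 18 mm thick, along the whole +x side of the jig, top 40 mm above the bench. With the plate's +x edge against it, the holes line up with the pins crosswise (0.5 mm gap at home).
- plate: Loose aluminium plate, 150 (x) x 110 (y) x 12 mm, about 0.55 kg (mass, friction vary; it slides easily, at 1 to 3 N). Origin: centre of its underside. Starts flat on the ledge, the middle of its +x edge 12 to 31 mm from the fence, 70 to 110 mm from home, turned up to 0.15 rad to the jig. Pushed to the jig's -y it slides over the pin tips and drops 12 mm when the holes reach the pins and its rear (+y) edge leaves the ledge.
- form: White plaster half-form fixed on the middle of the plate's top: a dome 52 mm across, 22 mm high, origin at its base centre (plate x 0, y 0, z 12 mm). Delicate: not to be touched.
- pin_near (a point): Tip of the steel pin away from the fence (jig x -52 mm). Pins are 10 mm in diameter, tapering to 4 mm at the tip over the top 6 mm; tips 23 mm above the bench (11 mm above the board, 1 mm below the ledge top).
- pin_far (a point): Tip of the steel pin next to the fence (jig x +52 mm), same shape.
- hole_near (a point): Centre of the plate's hole that belongs over pin_near, at the plate's underside (plate x -52, y +5 mm). 14 mm across, right through.
- hole_far (a point): Centre of the plate's hole that belongs over pin_far, at the plate's underside (plate x +52, y +5 mm). 14 mm across, right through.
- bust: Bystander: small terracotta head on a foot, 60 mm across, 102 mm tall, loose on the bench beyond the fence. Origin at the centre of its underside.
- cup: Bystander: white plastic cup, 72 mm across, 85 mm tall, loose on the bench past the pin end of the jig. Origin at the centre of its underside.
- brush: Bystander: brush lying on the bench beyond the fence. Origin at its middle underneath, x along its length.
- jar: Bystander: amber glass jar with black lid, 60 mm across, 80 mm tall, loose on the bench past the ledge end of the jig. Origin at the centre of its underside.
Things that resemble listed ones, but are neither listed nor needed, are in the scene too. There is more than one size of the plate; the job needs the smallest.

How it is judged:
At the end, for the whole second after the job is handed in: Both holes of the plate are over their pins (centres within 3.5 mm in plan), the plate lies flat (within 0.02 rad) with its underside on the board (within 1.5 mm) and is at rest; the bystanders are within 20 mm of where they stood (horizontal distance between hole_near and pin_near below 0.0035 m and horizontal distance between hole_far and pin_far below 0.0035 m and z of plate in the frame of fixture between 0.0105 and 0.0135 m and angle between plate's own z axis and vertical below 0.02 rad and linear speed of plate below 0.01 m/s and distance of each of bust, cup, brush, jar from where it was at the start of the episode below 0.02 m); the robot touches nothing.
It fails at once if the plate was lifted (its underside more than 10 mm above the ledge) or tipped up by more than 0.3 rad (z of plate in the frame of fixture above 0.034 m or angle between plate's own z axis and vertical above 0.3 rad).
It fails at once if the plaster form was touched (contact force between any of the fingers, the arm and form above 0.3 N).
It fails at once if a bystander was moved by more than 20 mm (distance of any of bust, cup, brush, jar from where it was at the start of the episode above 0.02 m).
It also fails if it takes over 51 s, if anything falls off the work surface, if the arm or the gripper's body presses on something with over 40 N, if the wrist force passes 120 N, or if a joint passes its speed limit or range.

## Working session

There is one attempt and no reset: what is moved stays moved. The work goes in short steps, Python scripts to look and compute and a tool call to move; the robot and the scene stay as the last step left them, time stands still between calls to the robot, and variables do not carry over. Pictures are saved under pics/ and viewed, at most 10 in all, crops included, and the job is handed in when it is done.

Besides the shell and the picture viewer there is one more tool, called after "Call:" in YAML: its name, and indented under it one key for each argument. jog_arm: Moves the arm, as the interface text tells. Shifts and turns lie within -1 to 1; 1 stands for 0.02 m of shift or 45 degrees of turn. Its arguments: {"type":"object","properties":{"plan":{"type":"array"},"grip_force":{"type":"number"}},"required":["plan"]}

```bash
mkdir -p pics; ls
python3 - <<'E'
from station import ctrl
import cv2,numpy as np
for n in("scene","side"):
    im,d=ctrl.get_image(n); cv2.imwrite(f"pics/{n}0.png",im[:,:,::-1]); np.savez(f"{n}0.npz",im=im,d=d)
    i=ctrl.camera_info(n);print(n,i)
print(ctrl.camera_info("wrist"));print(ctrl.get_obs())
E
```

```text
pics
scene {'camera_matrix': array([[419.40410501,   0.        , 325.26140505],
       [  0.        , 419.40410501, 199.09111574],
       [  0.        ,   0.        ,   1.        ]]), 'rvec': array([ 1.39791628,  2.14137535, -0.9079281 ]), 'tvec': array([ 0.15099721, -0.33614432,  1.28041959])}
side {'camera_matrix': array([[375.5067854 ,   0.        , 316.80756583],
       [  0.        , 375.5067854 , 201.12404583],
       [  0.        ,   0.        ,   1.        ]]), 'rvec': array([ 0.55963111, -2.73087519,  1.13695605]), 'tvec': array([0.51313654, 0.14620325, 0.86577762])}
{'camera_matrix': array([[309.70691629,   0.        , 320.74815108],
       [  0.        , 309.70691629, 194.55683845],
       [  0.        ,   0.        ,   1.        ]]), 'T_tool_cam': array([[ 4.59773772e-04, -9.63422152e-01, -2.67987959e-01,
         6.68311439e-02],
       [ 9.99999573e-01,  2.28106536e-04,  8.95602500e-04,
         1.55057050e-03],
       [-8.01713483e-04, -2.67988256e-01,  9.63421845e-01,
        -1.77565558e-01],
       [ 0.00000000e+00,  0.00000000e+00,  0.00000000e+00,
         1.00000000e+00]])}
{'t': 0.1, 'q': array([-1.34601321e+00,  5.32927065e-02,  1.61415814e+00,  2.94730219e-05,
        1.47601291e+00, -1.19002049e-01]), 'dq': array([ 3.32333884e-04, -1.29043287e-03, -2.79183178e-03, -7.18765245e-04,
       -6.23828126e-05,  2.49327515e-05]), 'effort': array([ 8.85502177e-04, -3.94896555e+01, -3.71366966e+01, -1.31462184e-04,
        3.83619539e-03,  8.80274285e-06]), 'tool_pos': array([ 0.21052478, -0.58780744,  0.196184  ]), 'tool_rot': array([-3.09345268e+00, -5.37036857e-01,  1.09294525e-04]), 'contact_force': array([ 0.68578498, -0.39928291, -0.11579412]), 'wrist_torque': array([-0.04724159, -0.02237468,  0.01306918]), 'grip_force': 0.0, 'opening': 0.08532488939327296}
```

View pics/scene0.png

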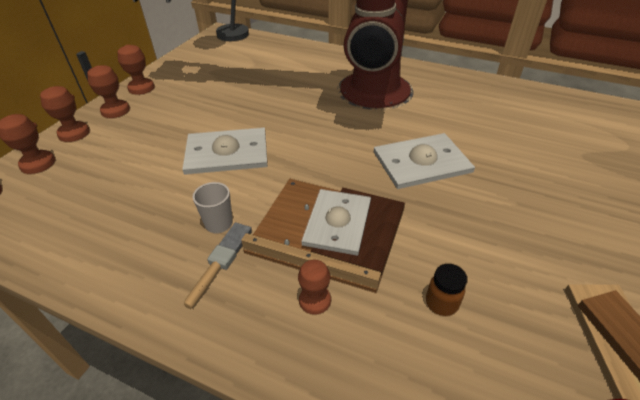

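View pics/side0.png

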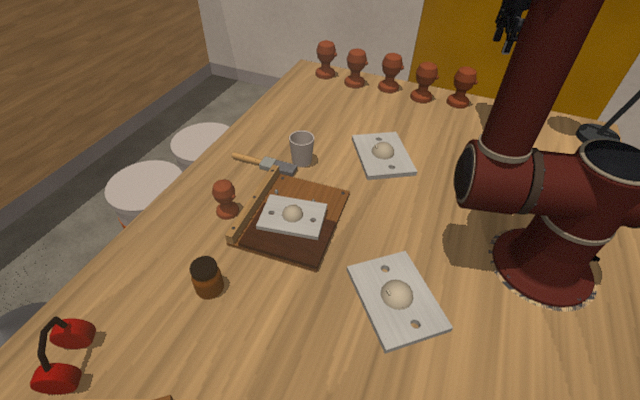

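The scene view shows the job's plate on the jig at about (338,220), its ledge at (375,230), the fence from (248,240) to (380,278), and the pins at about (307,206) and (287,241). The side view shows the same plate at (293,215). I'll enlarge both views to measure the plate and jig.

```bash
cat > h.py <<'E'
import cv2,numpy as np
from station import ctrl
def cast(n,px,z):
    i=ctrl.camera_info(n);R=cv2.Rodrigues(i["rvec"])[0];K=i["camera_matrix"];t=i["tvec"]
    p=np.c_[np.atleast_2d(px).astype(float),np.ones(len(np.atleast_2d(px)))]
    d=(np.linalg.inv(K)@p.T).T@R; c=-R.T@t
    z=np.asarray(z)
    return c+d*((z-c[2])/d[:,2])[:,None]
def plate(n,im,roi):
    x0,y0,x1,y1=roi
    hsv=cv2.cvtColor(im,cv2.COLOR_RGB2HSV)
    m=((hsv[...,1]<60)&(hsv[...,2]>110)).astype(np.uint8)
    k=np.zeros_like(m);k[y0:y1,x0:x1]=1;m*=k
    c=max(cv2.findContours(m,cv2.RETR_EXTERNAL,cv2.CHAIN_APPROX_NONE)[0],key=cv2.contourArea)
    return m,c
E
python3 - <<'E'
from h import *
for n,roi,z in(("scene",(295,180,380,260),0.036),("side",(250,190,335,245),.036)):
    im=np.load(f"{n}0.npz")["im"]
    m,c=plate(n,im,roi)
    P=cast(n,c[:,0],z)[:,:2]
    r=cv2.minAreaRect((P*1000).astype(np.float32));print(n,r,cv2.boxPoints(r).round(1).tolist())
roi={"scene":(240,170,410,290),"side":(220,165,360,275)}
for n,(x0,y0,x1,y1) in roi.items():
    im=np.load(f"{n}0.npz")["im"]
    s=800/(x1-x0) if n=="scene" else 5
    s=4.7 if n=="scene" else 5.4
    b=cv2.resize(im[y0:y1,x0:x1],None,fx=s,fy=s,interpolation=cv2.INTER_CUBIC)
    cv2.imwrite(f"pics/{n}z.png",b[:,:,::-1])
    print(b.shape)
E
```

```text
scene ((578.8226928710938, 116.46806335449219), (158.4213104248047, 110.50503540039062), 10.536368370056152) [[490.79998779296875, 156.3000030517578], [511.1000061035156, 47.70000076293945], [666.7999877929688, 76.5999984741211], [646.5999755859375, 185.3000030517578]]
side ((572.677734375, 118.00012969970703), (150.98492431640625, 122.58335876464844), 10.478066444396973) [[487.29998779296875, 164.5], [509.6000061035156, 44.0], [658.0999755859375, 71.5], [635.7999877929688, 192.0]]
(564, 799, 3)
(594, 756, 3)
```

View pics/scenez.png

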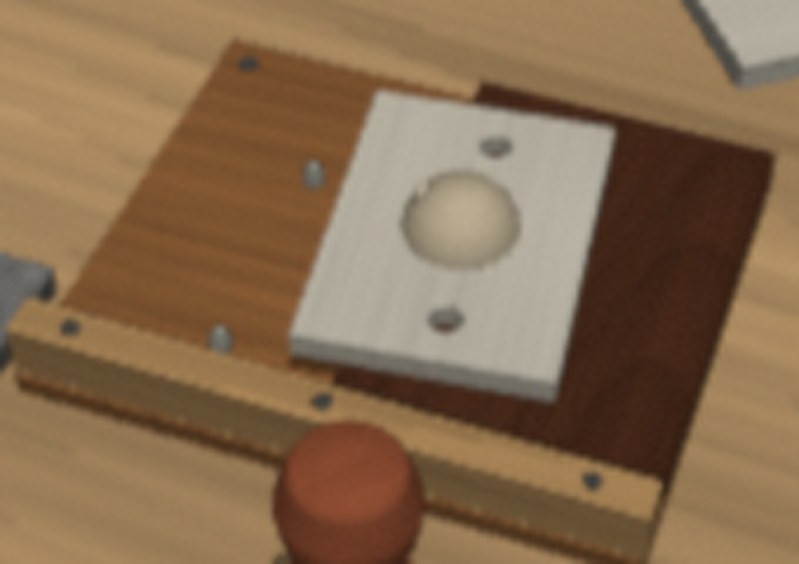

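View pics/sidez.png

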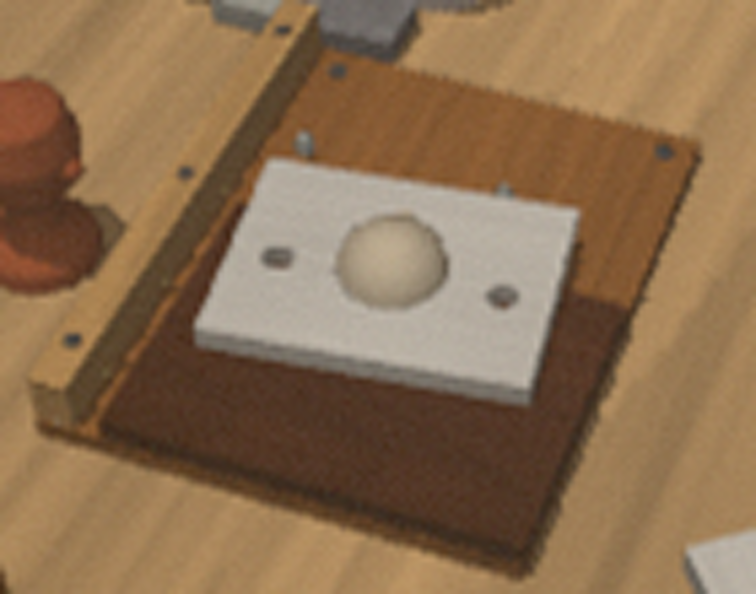

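The enlarged scene view shows the pin tips at crop positions (314,163) and (219,327), and the plate's top corners at (380,92), (614,128), (555,386) and (291,345). The enlarged side view shows the pin tips at (505,184) and (304,132), plus the ledge and board corners. I'll fit both rigid poses from these points.

```bash
cat >> h.py <<'E'
def fit(L,W):  # local->world 2D rigid
    L=np.asarray(L,float)[:,:2];W=np.asarray(W)[:,:2];a=L-L.mean(0);b=W-W.mean(0)
    th=np.arctan2((a[:,0]*b[:,1]-a[:,1]*b[:,0]).sum(),(a*b).sum())
    R=np.array([[np.cos(th),-np.sin(th)],[np.sin(th),np.cos(th)]])
    t=W.mean(0)-R@L.mean(0);return th,t,(L@R.T+t-W)
E
python3 - <<'E'
from h import *
cr={"scene":(240,170,4.7),"side":(220,165,5.4)}
J={"scene":[((314,163),(-52,0,23)),((219,327),(52,0,23)),((480,85),(-130,54,24)),((773,155),(-130,195,24)),((237,42),(-130,-75,12)),((661,481),(75.5,195,40)),((35,303),(75.5,-75,40))],
"side":[((505,184),(-52,0,23)),((304,132),(52,0,23)),((101,430),(62.5,195,24)),((522,552),(-130,195,24)),((630,303),(-130,54,24)),((698,148),(-130,-75,12)),((75,392),(75.5,195,40))]}
P={"scene":[((380,92),(-75,-55,36)),((614,128),(-75,55,36)),((555,386),(75,55,36)),((291,345),(75,-55,36)),((496,147),(-52,5,36)),((446,320),(52,5,36))],
"side":[((270,158),(75,-55,36)),((579,211),(-75,-55,36)),((530,391),(-75,55,36)),((196,331),(75,55,36)),((277,257),(52,5,36)),((503,296),(-52,5,36))]}
def go(D,nm):
    A=[];B=[]
    for n in D:
        x,y,s=cr[n]
        px=np.array([p for p,_ in D[n]],float);px=(px+.5)/s-.5+[x,y]
        l=np.array([q for _,q in D[n]])/1000.
        w=cast(n,px,l[:,2]);A.append(l);B.append(w)
        th,t,r=fit(l,w);print(nm,n,round(th,4),t.round(4),(r*1000).round(1).tolist())
    th,t,r=fit(np.vstack(A),np.vstack(B));print(nm,"both",th,t);return th,t
tj,pj=go(J,"jig");tp,pp=go(P,"plate")
c,s=np.cos(tj),np.sin(tj);q=np.array([[c,s],[-s,c]])@(pp-pj)
print("plate in jig",q*1000,"yaw",tp-tj)
x,y,sc=cr["scene"]
E
```

```text
jig scene 0.0637 [0.6086 0.0398] [[1.8, 0.8], [2.4, 1.8], [-2.2, 0.4], [-1.3, 2.1], [-0.7, -2.9], [0.5, 2.2], [-0.6, -4.3]]
jig side 0.0676 [0.6038 0.0398] [[-0.9, 2.2], [-1.3, 2.6], [2.1, -2.1], [-2.4, -1.3], [-0.4, 2.3], [-0.2, -5.5], [3.1, 1.8]]
jig both 0.06810153570552992 [0.60629588 0.03988129]
plate scene 0.1908 [0.5773 0.1166] [[1.5, -1.2], [1.1, 0.6], [-0.7, 1.4], [-2.9, -1.6], [0.5, -0.0], [0.5, 0.8]]
plate side 0.1842 [0.5728 0.1165] [[0.1, 0.9], [-0.4, -0.1], [-0.1, -0.5], [1.2, -0.3], [-0.6, -0.2], [-0.2, 0.1]]
plate both 0.1875366183081356 [0.57503958 0.11651794]
plate in jig [-25.96881147  78.58596348] yaw 0.11943508260260567
```

Call:
jog_arm:
  plan:
    - [0, 0, 0, 0, 0, -0.19, -1]
    - [0, 0, 0, 0, 0, -0.19, -1]
    - [0, 0, 0, 0, 0, -0.19, -1]
    - [0, 0, 0, 0, 0, -0.19, -1]
    - [0, 0, 0, 0, 0, -0.19, -1]
    - [0, 0, 0, 0, 0, -0.19, -1]
    - [0, 0, 0, 0, 0, -0.19, -1]
    - [0, 0, 0, 0, 0, -0.19, -1]
  grip_force: 20

```text
t: 0.9
tool_pos: [0.2106, -0.588, 0.1966]
tool_rot: [-2.25, -2.19, -0.001]
contact_force: [-0.9, 0.1, 0.6]
opening: -0.0
grip_force: 0.0
```

Call:
jog_arm:
  plan:
    - [0, 0, 0, 0, 0, -0.13, -1]
    - [1, 0.45, 0, 0, 0, 0, -1]
    - [1, 0.45, 0, 0, 0, 0, -1]
    - [1, 0.45, 0, 0, 0, 0, -1]
    - [1, 0.45, 0, 0, 0, 0, -1]
    - [1, 0.45, 0, 0, 0, 0, -1]
    - [1, 0.45, 0, 0, 0, 0, -1]
    - [1, 0.45, 0, 0, 0, 0, -1]

```text
t: 1.7
tool_pos: [0.2639, -0.4432, 0.1967]
tool_rot: [-2.143, -2.296, -0.001]
contact_force: [-0.1, -0.5, -0.2]
opening: -0.0002
grip_force: 0.0
```

Call:
jog_arm:
  plan:
    - [1, 0.45, 0, 0, 0, 0, -1]
    - [1, 0.45, 0, 0, 0, 0, -1]
    - [1, 0.45, 0, 0, 0, 0, -1]
    - [1, 0.45, 0, 0, 0, 0, -1]
    - [1, 0.45, 0, 0, 0, 0, -1]
    - [1, 0.45, 0, 0, 0, 0, -1]
    - [1, 0.45, 0, 0, 0, 0, -1]
    - [1, 0.45, 0, 0, 0, 0, -1]

```text
t: 2.5
tool_pos: [0.3247, -0.2787, 0.1968]
tool_rot: [-2.143, -2.296, -0.0]
contact_force: [0.4, 0.1, 0.1]
opening: -0.0002
grip_force: 0.0
```

Call:
jog_arm:
  plan:
    - [1, 0.45, 0, 0, 0, 0, -1]
    - [1, 0.45, 0, 0, 0, 0, -1]
    - [1, 0.45, 0, 0, 0, 0, -1]
    - [1, 0.45, 0, 0, 0, 0, -1]
    - [1, 0.45, 0, 0, 0, 0, -1]
    - [1, 0.45, 0, 0, 0, 0, -1]
    - [1, 0.45, 0, 0, 0, 0, -1]
    - [1, 0.45, 0, 0, 0, 0, -1]

```text
t: 3.3
tool_pos: [0.3854, -0.1142, 0.1968]
tool_rot: [-2.143, -2.296, 0.0]
contact_force: [-0.2, -0.0, -0.4]
opening: 0.0003
grip_force: 0.0
```

Call:
jog_arm:
  plan:
    - [1, 0.45, 0, 0, 0, 0, -1]
    - [1, 0.45, 0, 0, 0, 0, -1]
    - [1, 0.45, 0, 0, 0, 0, -1]
    - [1, 0.45, 0, 0, 0, 0, -1]
    - [1, 0.45, 0, 0, 0, 0, -1]
    - [1, 0.45, 0, 0, 0, 0, -1]
    - [1, 0.45, 0, 0, 0, 0, -1]
    - [0, 0, 0, 0, 0, 0, -1]

```text
t: 4.1
tool_pos: [0.4387, 0.0304, 0.1968]
tool_rot: [-2.139, -2.299, 0.0]
contact_force: [-0.3, -0.1, 0.1]
opening: -0.0
grip_force: 0.0
```

Call:
jog_arm:
  plan:
    - [1, 0.4, 0, 0, 0, 0, -1]
    - [1, 0.4, 0, 0, 0, 0, -1]
    - [1, 0.4, 0.8, 0, 0, 0, -1]
    - [0.9, 0.4, 1, 0, 0, 0, -1]
    - [0, 0, 1, 0, 0, 0, -1]
    - [0, 0, 1, 0, 0, 0, -1]
    - [0, 0, 1, 0, 0, 0, -1]
    - [0, 0, 1, 0, 0, 0, -1]

```text
t: 4.9
tool_pos: [0.4649, 0.1079, 0.0803]
tool_rot: [-2.144, -2.296, 0.001]
contact_force: [-0.0, 0.0, -0.4]
opening: 0.0001
grip_force: 0.0
```

Call:
jog_arm:
  plan:
    - [0, 0, 1, 0, 0, 0, -1]
    - [0, 0, 1, 0, 0, 0, -1]
    - [0, 0, 0.55, 0, 0, 0, -1]
    - [0, 0, 0, 0, 0, 0, -1]

```text
t: 5.3
tool_pos: [0.4635, 0.1081, 0.0284]
tool_rot: [-2.142, -2.294, 0.005]
contact_force: [-0.6, 0.2, -0.0]
opening: 0.0
grip_force: 0.0
```

Run:
```python
from h import *
o=ctrl.get_obs();print(o["tool_pos"],o["contact_force"])
im,d=ctrl.get_image("side");cv2.imwrite("pics/s1.png",cv2.resize(im[150:290,200:380],None,fx=4,fy=4)[:,:,::-1])
```

```text
[0.4634739  0.10806536 0.0283758 ] [-0.58248466  0.20054201 -0.00620191]
```

View pics/s1.png

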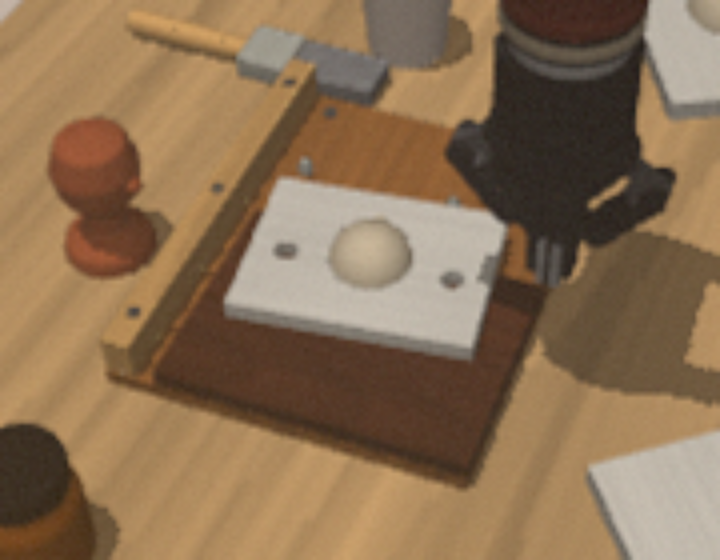

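The side crop shows the shut fingertips at about (548,275), just off the plate's -x edge. The gripper's knuckles flare out at about (475,150), so I'll check their height against the form before pushing.

Run:
```python
from h import *
im,d=ctrl.get_image("side");i=ctrl.camera_info("side");K=i["camera_matrix"];R=cv2.Rodrigues(i["rvec"])[0]
v,u=np.mgrid[150:225,305:375];z=d[150:225,305:375]
m=(z>0)&(im[150:225,305:375].max(2)<70)
p=np.c_[(u[m]-K[0,2])*z[m]/K[0,0],(v[m]-K[1,2])*z[m]/K[1,1],z[m]];w=(p-i["tvec"])@R
c,s=np.cos(.068),np.sin(.068);j=(w[:,:2]-[.6063,.0399])@np.array([[c,-s],[s,c]])
j=np.c_[j,w[:,2]]*1000;j=j[(j[:,2]>26)]
tcp=(ctrl.get_obs()["tool_pos"][:2]-[.6063,.0399])@np.array([[c,-s],[s,c]])*1000;print(tcp)
for a in range(-60,90,10):
    k=(j[:,0]-tcp[0]>=a)&(j[:,0]-tcp[0]<a+10)&(abs(j[:,1]-tcp[1])<40)
    if k.sum()>2:print(a,k.sum(),j[k,2].min().round(),np.percentile(j[k,2],10).round(),j[k,1].min().round(),j[k,1].max().round())
```

```text
[-135.72117116   77.98050453]
-60 61 138.0 144.0 68.0 93.0
-50 98 125.0 134.0 72.0 92.0
-40 309 112.0 129.0 62.0 105.0
-30 276 111.0 120.0 68.0 113.0
-20 294 73.0 107.0 70.0 117.0
-10 222 69.0 107.0 68.0 118.0
0 270 74.0 110.0 67.0 118.0
10 179 109.0 133.0 83.0 115.0
20 160 113.0 119.0 70.0 108.0
30 97 116.0 126.0 68.0 92.0
40 52 130.0 138.0 74.0 92.0
50 23 145.0 149.0 67.0 93.0
```

Call:
jog_arm:
  plan:
    - [0, 0.4, 0, 0, 0, 0, -1]
    - [0, 0.4, 0, 0, 0, 0, -1]
    - [0, 0.2, 0, 0, 0, 0, -1]
    - [0, 0.15, 0, 0, 0, 0, -1]
    - [0, 0.15, 0, 0, 0, 0, -1]
    - [0, 0.15, 0, 0, 0, 0, -1]
    - [0, 0.15, 0, 0, 0, 0, -1]

```text
t: 6.1
tool_pos: [0.4973, 0.111, 0.0302]
tool_rot: [-2.143, -2.297, 0.0]
contact_force: [-0.5, 0.1, 0.3]
opening: -0.0003
grip_force: 0.0
```

Call:
jog_arm:
  plan:
    - [0, 0.15, 0, 0, 0, 0, -1]
    - [0, 0.15, 0, 0, 0, 0, -1]
    - [0, 0.1, 0, 0, 0, 0, -1]
    - [0, 0, 0, 0, 0, 0, -1]

```text
t: 6.5
tool_pos: [0.5054, 0.1115, 0.0303]
tool_rot: [2.144, 2.297, 0.0]
contact_force: [-0.4, 0.4, -0.2]
opening: -0.0002
grip_force: 0.0
```

```bash
cat > m.py <<'E'
from h import *
# plate pose change since the start, from both views, put into jig frame
base={"side":((572.68,118.0),10.478),"scene":((578.82,116.47),10.536)}
roi={"scene":(255,180,380,260),"side":(250,180,345,245)}
c,s=np.cos(.068),np.sin(.068);Rj=np.array([[c,s],[-s,c]])
o=ctrl.get_obs();print("tcp jig",Rj@(o["tool_pos"][:2]-[.6063,.0399])*1000,o["tool_pos"][2],o["contact_force"].round(1))
for n in roi:
    im,_=ctrl.get_image(n);m,k=plate(n,im,roi[n])
    r=cv2.minAreaRect((cast(n,k[:,0],.036)[:,:2]*1000).astype(np.float32))
    a=r[2]-base[n][1];a=(a+45)%90-45
    d=Rj@(np.array(r[0])-base[n][0])
    print(n,"moved",d.round(1),"-> jig",(d+[-26,78.6]).round(1),"yaw",round(.1194+np.radians(a),3),"size",np.round(r[1],1))
    cv2.imwrite(f"/tmp/{n}.png",im[:,:,::-1])
E
python3 m.py
```

```text
tcp jig [-95.78988191  78.32013706] 0.030345360539724323 [-0.4  0.4 -0.2]
scene moved [ 0.1 -0.4] -> jig [-25.9  78.2] yaw 0.12 size [158.6 111.4]
side moved [-0.1  2. ] -> jig [-26.1  80.6] yaw 0.119 size [150.7 119.6]
```

```bash
python3 -c "
import cv2,numpy as np
a=cv2.imread('/tmp/side.png')[160:260,240:370];b=cv2.imread('/tmp/scene.png')[160:260,270:400]
cv2.imwrite('pics/s2.png',np.vstack([cv2.resize(x,None,fx=3,fy=3,interpolation=2) for x in(a,b)])[:600])"
```

```text
(no output)
```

View pics/s2.png

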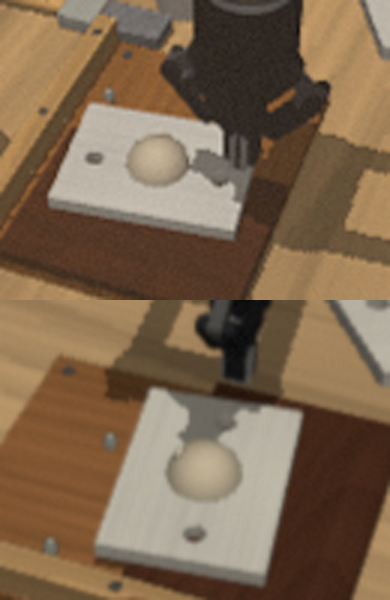

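The side crop (top half) shows the tips at about (238,162), overlapping the plate's -x edge. The scene crop (bottom half) shows them at about (238,380), just behind that edge. I'll triangulate the tip.

Run:
```python
from h import *
print("tcp",ctrl.get_obs()["tool_pos"])
for z in(.02,.03,.04,.05,.06):print(z,cast("scene",(349.3,186.7),z)[0].round(3),cast("side",(319,214),z)[0].round(3))
```

```text
tcp [0.50512576 0.11154057 0.03026726]
0.02 [0.464 0.098 0.02 ] [0.519 0.075 0.02 ]
0.03 [0.474 0.101 0.03 ] [0.516 0.084 0.03 ]
0.04 [0.484 0.105 0.04 ] [0.513 0.093 0.04 ]
0.05 [0.495 0.109 0.05 ] [0.509 0.102 0.05 ]
0.06 [0.505 0.112 0.06 ] [0.506 0.11  0.06 ]
```

Run:
```python
from h import *
c,s=np.cos(.068),np.sin(.068)
A=np.array([[c,-s],[s,c]])
tp=ctrl.get_obs()["tool_pos"];t=(tp[:2]-[.6063,.0399])@A*1000
for n in("side","scene"):
    im,d=ctrl.get_image(n);i=ctrl.camera_info(n);K=i["camera_matrix"];R=cv2.Rodrigues(i["rvec"])[0]
    v,u=np.mgrid[0:400,0:640];z=d
    p=np.dstack([(u-K[0,2])*z/K[0,0],(v-K[1,2])*z/K[1,1],z]).reshape(-1,3);w=(p-i["tvec"])@R
    j=np.c_[(w[:,:2]-[.6063,.0399])@A,w[:,2]]*1000-[t[0],t[1],0]
    k=(z.ravel()>0)&(abs(j[:,0])<30)&(abs(j[:,1])<25)&(j[:,2]<120)
    q=j[k];print(n,np.histogram(q[:,2],range(0,121,8))[0])
    f=q[(q[:,2]>42)&(q[:,2]<75)]
    print(f[np.argsort(f[:,2])][:25].round().astype(int).tolist())
```

```text
side [  0   0 138  37 200   0   0   0  13  30  34  28  24  51 104]
[[-8, 4, 65], [-1, 11, 66], [-3, 10, 67], [4, 10, 67], [-6, 11, 68], [2, 11, 69], [8, 7, 69], [11, 5, 70], [-12, 7, 70], [4, 10, 70], [-8, 13, 71], [-1, 12, 71], [-3, 11, 71], [-8, 11, 73], [-6, 12, 73], [8, 7, 73], [-9, 8, 73], [5, 10, 74], [-1, 12, 74], [1, 13, 74], [-3, 11, 74], [-12, 8, 74], [-15, 4, 75], [-14, 8, 75]]
scene [  0   0  75  30 257   0   0   1  16  33  35  29   4  19  19]
[[5, 2, 64], [6, 8, 64], [7, -2, 64], [7, 6, 64], [6, -7, 65], [8, 0, 66], [6, 8, 67], [7, -9, 67], [1, 11, 69], [-6, 11, 69], [8, 11, 69], [11, 5, 70], [7, 10, 71], [8, 9, 71], [12, -3, 71], [8, -9, 72], [12, 8, 72], [6, 8, 72], [6, -9, 72], [13, -1, 73], [10, 7, 73], [11, -1, 73], [6, 10, 73], [13, 2, 74], [4, 11, 74]]
```

Both depth views put the shut tips at z ≈ 64 mm, although the reported TCP z is 30 mm, so the real tips sit about 34 mm above the reported TCP. I'll back off and lower in small steps, watching the force.

Call:
jog_arm:
  plan:
    - [0, -1, 0, 0, 0, 0, -1]
    - [0, -0.9, 0, 0, 0, 0, -1]
    - [0, 0, 0, 0, 0, 0, -1]
    - [0, 0, 0.2, 0, 0, 0, -1]
    - [0, 0, 0.1, 0, 0, 0, -1]
    - [0, 0, 0.1, 0, 0, 0, -1]

```text
t: 7.3
tool_pos: [0.4678, 0.1089, 0.0222]
tool_rot: [2.144, 2.296, 0.0]
contact_force: [0.3, 0.5, -0.1]
opening: -0.0001
grip_force: 0.0
```

Call:
jog_arm:
  plan:
    - [0, 0, 0.1, 0, 0, 0, -1]
    - [0, 0, 0, 0, 0, 0, -1]

```text
t: 7.5
tool_pos: [0.4672, 0.1089, 0.0198]
tool_rot: [-2.143, -2.296, 0.001]
contact_force: [-0.8, -0.0, -0.1]
opening: -0.0002
grip_force: 0.0
```

Call:
jog_arm:
  plan:
    - [0, 0, 0.2, 0, 0, 0, -1]
    - [0, 0, 0.2, 0, 0, 0, -1]
    - [0, 0, 0.2, 0, 0, 0, -1]
    - [0, 0, 0.2, 0, 0, 0, -1]
    - [0, 0, 0, 0, 0, 0, -1]

```text
t: 8.0
tool_pos: [0.4665, 0.1089, 0.0034]
tool_rot: [-2.143, -2.296, 0.002]
contact_force: [0.2, 0.5, -0.2]
opening: 0.0002
grip_force: 0.0
```

```bash
cat > tip.py <<'E'
from h import *
import sys
W=float(sys.argv[1]) if len(sys.argv)>1 else 16
c,s=np.cos(.068),np.sin(.068)
A=np.array([[c,-s],[s,c]])
tp=ctrl.get_obs()["tool_pos"];t=(tp[:2]-[.6063,.0399])@A*1000;print("tcp jig",t.round(1),tp[2].round(4))
for n in("side","scene"):
    im,d=ctrl.get_image(n);i=ctrl.camera_info(n);K=i["camera_matrix"];R=cv2.Rodrigues(i["rvec"])[0]
    v,u=np.mgrid[0:400,0:640];z=d
    p=np.dstack([(u-K[0,2])*z/K[0,0],(v-K[1,2])*z/K[1,1],z]).reshape(-1,3);w=(p-i["tvec"])@R
    j=np.c_[(w[:,:2]-[.6063,.0399])@A,w[:,2]]*1000-[t[0],t[1],0]
    k=(z.ravel()>0)&(abs(j[:,0])<W)&(abs(j[:,1])<16)&(j[:,2]<70)
    k&=j[:,2]>(27 if W<20 else 39)
    k&=im.reshape(-1,3).max(1)<110
    f=j[k];f=f[np.argsort(f[:,2])];print(n,f[:12].round().astype(int).tolist(),"x",f[:,0].min().round(),f[:,0].max().round(),"y",f[:,1].min().round(),f[:,1].max().round())
E
python3 tip.py
```

```text
tcp jig [-134.8   78.3] 0.0034
side [[-9, 7, 38], [-7, 11, 41], [3, 11, 41], [-5, 12, 42], [-8, 8, 42], [-4, 10, 43], [-2, 11, 43], [0, 12, 44], [6, 8, 44], [-13, 8, 45], [9, 7, 45], [3, 11, 45]] x -15.0 11.0 y -7.0 13.0
scene [[4, -7, 36], [6, 0, 36], [4, 11, 38], [8, 3, 39], [6, 7, 39], [7, 5, 39], [6, 9, 39], [8, -9, 41], [5, 11, 42], [6, -10, 42], [11, -3, 43], [10, 1, 43]] x -7.0 15.0 y -10.0 12.0
```

Call:
jog_arm:
  plan:
    - [0, 0, 0.2, 0, 0, 0, -1]
    - [0, 0, 0.2, 0, 0, 0, -1]
    - [0, 0.3, 0, 0, 0, 0, -1]
    - [0, 0.3, 0, 0, 0, 0, -1]
    - [0, 0.2, 0, 0, 0, 0, -1]
    - [0, 0, 0, 0, 0, 0, -1]

```text
t: 8.7
tool_pos: [0.4843, 0.11, -0.0033]
tool_rot: [2.143, 2.296, 0.001]
contact_force: [0.4, -0.1, -0.0]
opening: 0.0004
grip_force: 0.0
```

Call:
jog_arm:
  plan:
    - [0, 0.1, 0, 0, 0, 0, -1]
    - [0, 0.1, 0, 0, 0, 0, -1]
    - [0, 0.1, 0, 0, 0, 0, -1]
    - [0, 0.1, 0, 0, 0, 0, -1]
    - [0, 0.1, 0, 0, 0, 0, -1]
    - [0, 0.1, 0, 0, 0, 0, -1]

```text
t: 9.3
tool_pos: [0.4947, 0.1108, -0.0039]
tool_rot: [-2.143, -2.296, 0.002]
contact_force: [-1.2, -0.3, 0.8]
opening: -0.0
grip_force: 1.0
```

```bash
python3 m.py
```

```text
tcp jig [-106.52757214   78.36886831] -0.0038849806489522146 [-1.2 -0.3  0.8]
scene moved [1.8 0.1] -> jig [-24.2  78.7] yaw 0.119 size [158.8 110.7]
side moved [1.8 2.7] -> jig [-24.2  81.3] yaw 0.12 size [150.9 118.1]
```

Call:
jog_arm:
  plan:
    - [0, 0.15, 0, 0, 0, 0, -1]
    - [0, 0.15, 0, 0, 0, 0, -1]
    - [0, 0.15, 0, 0, 0, 0, -1]
    - [0, 0.15, 0, 0, 0, 0, -1]
    - [0, 0.15, 0, 0, 0, 0, -1]
    - [0, 0.15, 0, 0, 0, 0, -1]

```text
t: 10.0
tool_pos: [0.5133, 0.1121, -0.0038]
tool_rot: [-2.143, -2.297, 0.0]
contact_force: [-1.0, -0.4, -0.5]
opening: -0.0002
grip_force: 0.7
```

Call:
jog_arm:
  plan:
    - [0, 0.1, 0, 0, 0, 0, -1]
    - [0, 0, 0, 0, 0, 0, -1]

```text
t: 10.2
tool_pos: [0.5148, 0.1124, -0.0038]
tool_rot: [-2.143, -2.296, 0.001]
contact_force: [-3.1, 0.4, 0.9]
opening: 0.0001
grip_force: 1.6
```

```bash
python3 m.py
```

```text
tcp jig [-86.37182288  78.52833195] -0.003817410307133763 [-3.1  0.4  0.9]
scene moved [20.4 -0.5] -> jig [-5.6 78.1] yaw 0.107 size [156.  110.3]
side moved [22.1 -5.5] -> jig [-3.9 73.1] yaw 0.109 size [151.3 134.1]
```

Call:
jog_arm:
  plan:
    - [0, 0.05, 0, 0, 0, 0, -1]
    - [0, 0.05, 0, 0, 0, 0, -1]
    - [0, 0.05, 0, 0, 0, 0, -1]
    - [0, 0, 0, 0, 0, 0, -1]

```text
t: 10.7
tool_pos: [0.5163, 0.1128, -0.0043]
tool_rot: [-2.141, -2.294, 0.004]
contact_force: [-6.9, 1.8, 2.2]
opening: 0.0002
grip_force: 3.2
```

Call:
jog_arm:
  plan:
    - [0, 0.05, 0, 0, 0, 0, -1]
    - [0, 0.05, 0, 0, 0, 0, -1]
    - [0, 0, 0, 0, 0, 0, -1]

```text
t: 11.0
tool_pos: [0.518, 0.1133, -0.0044]
tool_rot: [-2.141, -2.294, 0.004]
contact_force: [-8.7, 3.9, 2.5]
opening: 0.0001
grip_force: 4.2
```

```bash
python3 m.py
```

```text
tcp jig [-83.12486731  79.18156333] -0.004434266998936516 [-8.7  3.9  2.5]
scene moved [21.  -2.6] -> jig [-5. 76.] yaw 0.058 size [152.3 111. ]
side moved [24.5 -5.4] -> jig [-1.5 73.2] yaw 0.055 size [151.1 129.7]
```

Call:
jog_arm:
  plan:
    - [0, 0.05, 0, 0, 0, 0, -1]
    - [0, 0.05, 0, 0, 0, 0, -1]
    - [0, 0.05, 0, 0, 0, 0, -1]
    - [0, 0, 0, 0, 0, 0, -1]

```text
t: 11.5
tool_pos: [0.5213, 0.1133, -0.0044]
tool_rot: [-2.141, -2.294, 0.003]
contact_force: [-7.0, 1.9, 2.5]
opening: 0.0002
grip_force: 3.7
```

Call:
jog_arm:
  plan:
    - [0, 0.05, 0, 0, 0, 0, -1]
    - [0, 0, 0, 0, 0, 0, -1]

```text
t: 11.7
tool_pos: [0.5214, 0.1135, -0.0044]
tool_rot: [-2.14, -2.293, 0.006]
contact_force: [-9.3, 1.9, 3.9]
opening: 0.0
grip_force: 5.5
```

```bash
python3 m.py
```

```text
tcp jig [-79.70485058  79.15587432] -0.004448700295873631 [-9.3  1.9  3.9]
scene moved [22.3 -6.6] -> jig [-3.7 72. ] yaw 0.002 size [147.9 112. ]
side moved [27.2 -6.2] -> jig [ 1.2 72.4] yaw -0.003 size [151.3 123.1]
```

Call:
jog_arm:
  plan:
    - [0, -0.5, 0, 0, 0, 0, -1]
    - [0, -0.5, 0, 0, 0, 0, -1]
    - [0, 0, -1, 0, 0, 0, -1]
    - [0, 0, -1, 0, 0, 0, -1]
    - [0.8, 0, -1, 0, 0, 0, 0.2]
    - [1, 0, 0, 0, 0, 0, 0.2]
    - [1, 1, 0, 0, 0, 0, 0.2]
    - [0.75, 1, 0, 0, 0, 0, 0.2]

```text
t: 12.6
tool_pos: [0.54, 0.186, 0.0573]
tool_rot: [2.142, 2.296, 0.004]
contact_force: [0.2, -0.4, -0.2]
opening: 0.0516
grip_force: 0.0
```

Call:
jog_arm:
  plan:
    - [0, 1, 0, 0, 0, 0, 0.2]
    - [0, 1, 0, 0, 0, 0, 0.2]
    - [0, 1, 0, 0, 0, 0, 0.2]
    - [0, 0, 1, 0, 0, 0, 0.2]
    - [0, 0, 0, 0, 0, 0, 0.2]
    - [0, 0, 0, 0, 0, 0, 0.2]

```text
t: 13.2
tool_pos: [0.5984, 0.1889, 0.036]
tool_rot: [-2.144, -2.296, 0.001]
contact_force: [0.3, -0.1, -0.2]
opening: 0.0512
grip_force: 0.0
```

```bash
python3 m.py; python3 tip.py 60
```

```text
tcp jig [  2.20810992 149.20448242] 0.0359824283190361 [ 0.3 -0.1 -0.2]
scene moved [23.  -6.4] -> jig [-3.  72.2] yaw 0.002 size [146.5 110.9]
side moved [25.5 -5.6] -> jig [-0.5 73. ] yaw 0.015 size [148.9 119.8]
tcp jig [  3.1 149.4] 0.0372Traceback (most recent call last):
  File "tip.py", line 15, in <module>
    f=j[k];f=f[np.argsort(f[:,2])];print(n,f[:12].round().astype(int).tolist(),"x",f[:,0].min().round(),f[:,0].max().round(),"y",f[:,1].min().round(),f[:,1].max().round())
                                                                                   ~~~~~~~~~~^^
    return umr_minimum(a, axis, None, out, keepdims, initial, where)
ValueError: zero-size array to reduction operation minimum which has no identity
```

Call:
jog_arm:
  plan:
    - [0, 0, 0.5, 0, 0, 0, 0.2]
    - [0, 0, 0.5, 0, 0, 0, 0.2]
    - [0, 0, 0, 0, 0, 0, 0.2]

```text
t: 13.65
tool_pos: [0.5971, 0.1888, 0.0138]
tool_rot: [-2.142, -2.295, 0.005]
contact_force: [-0.2, -1.3, -0.5]
opening: 0.0515
grip_force: 0.0
```

```bash
python3 tip.py 60
```

```text
tcp jig [  1.  149.2] 0.0138
side [[24, 8, 49], [-33, 3, 50], [25, 6, 51], [24, 3, 51], [24, -3, 52], [24, -9, 53], [30, 10, 53], [-33, 7, 54], [-34, 9, 54], [24, 12, 54], [-30, 11, 54], [24, 2, 54]] x -41.0 37.0 y -10.0 12.0
scene [[31, -3, 50], [32, -8, 51], [31, 9, 51], [-26, 7, 52], [-27, 11, 52], [33, 7, 53], [33, 11, 54], [33, -8, 55], [-24, 9, 55], [32, 11, 56], [33, 9, 56], [32, -10, 56]] x -29.0 40.0 y -11.0 12.0
```

Call:
jog_arm:
  plan:
    - [0, 0, 0.4, 0, 0, 0, 0.2]
    - [0, 0, 0.4, 0, 0, 0, 0.2]
    - [0, 0, 0.2, 0, 0, 0, 0.2]
    - [0, 0, 0, 0, 0, 0, 0.2]
    - [-0.2, 0, 0, 0, 0, 0, 0.2]
    - [-0.2, 0, 0, 0, 0, 0, 0.2]
    - [-0.1, 0, 0, 0, 0, 0, 0.2]
    - [-0.1, 0, 0, 0, 0, 0, 0.2]

```text
t: 14.55
tool_pos: [0.6002, 0.1769, -0.0033]
tool_rot: [2.144, 2.296, 0.001]
contact_force: [-0.7, -0.1, -0.6]
opening: 0.0515
grip_force: 0.0
```

Call:
jog_arm:
  plan:
    - [-0.1, 0, 0, 0, 0, 0, 0.2]
    - [-0.1, 0, 0, 0, 0, 0, 0.2]
    - [-0.1, 0, 0, 0, 0, 0, 0.2]
    - [-0.1, 0, 0, 0, 0, 0, 0.2]
    - [-0.1, 0, 0, 0, 0, 0, 0.2]

```text
t: 15.05
tool_pos: [0.6007, 0.1673, -0.0035]
tool_rot: [-2.144, -2.297, -0.001]
contact_force: [-1.3, 2.8, 2.4]
opening: 0.0508
grip_force: 1.5
```

```bash
python3 m.py; python3 tip.py 60
```

```text
tcp jig [  3.04280908 127.51241417] -0.003468623173126642 [-1.3  2.8  2.4]
scene moved [ 22.3 -17.9] -> jig [-3.7 60.7] yaw 0.007 size [148.  115.3]
side moved [ -5.2 -13.7] -> jig [-31.2  64.9] yaw 0.01 size [ 88.1 116.5]
tcp jig [  3.1 127.2] -0.0035
side [[-31, 11, 39], [-37, 6, 39], [-29, 12, 40], [24, 6, 41], [-40, 6, 41], [23, 2, 41], [34, 7, 41], [25, 14, 41], [36, 8, 42], [-36, 8, 42], [24, 0, 42], [24, -6, 42]] x -42.0 37.0 y -11.0 14.0
scene [[32, 7, 40], [31, -11, 40], [-24, 9, 40], [31, -9, 40], [32, 9, 40], [37, -5, 40], [37, 3, 41], [37, -3, 41], [32, 11, 41], [27, 12, 41], [-26, 8, 41], [37, -1, 41]] x -34.0 40.0 y -11.0 12.0
```

Call:
jog_arm:
  plan:
    - [-0.15, 0, 0.1, 0, 0, 0, 0.2]
    - [-0.15, 0, 0, 0, 0, 0, 0.2]
    - [-0.15, 0, 0, 0, 0, 0, 0.2]
    - [-0.15, 0, 0, 0, 0, 0, 0.2]
    - [-0.15, 0, 0, 0, 0, 0, 0.2]
    - [-0.15, 0, 0, 0, 0, 0, 0.2]
    - [-0.15, 0, 0, 0, 0, 0, 0.2]
    - [-0.15, 0, 0, 0, 0, 0, 0.2]

```text
t: 16.05
tool_pos: [0.6025, 0.1446, -0.0039]
tool_rot: [-2.143, -2.295, -0.003]
contact_force: [-4.3, 4.7, 9.7]
opening: 0.0512
grip_force: 5.5
```

Call:
jog_arm:
  plan:
    - [-0.15, 0, 0, 0, 0, 0, 0.2]
    - [-0.15, 0, 0, 0, 0, 0, 0.2]
    - [-0.15, 0, 0, 0, 0, 0, 0.2]
    - [-0.15, 0, 0, 0, 0, 0, 0.2]
    - [-0.15, 0, 0, 0, 0, 0, 0.2]
    - [-0.15, 0, 0, 0, 0, 0, 0.2]
    - [-0.15, 0, 0, 0, 0, 0, 0.2]

```text
t: 16.75
tool_pos: [0.6038, 0.1238, -0.0037]
tool_rot: [-2.142, -2.295, -0.003]
contact_force: [-5.2, 6.7, 11.3]
opening: 0.0513
grip_force: 6.3
```

```bash
python3 m.py;python3 -c "
import cv2,numpy as np
a=cv2.imread('/tmp/side.png')[160:260,230:370];b=cv2.imread('/tmp/scene.png')[170:270,250:390]
cv2.imwrite('pics/s3.png',np.vstack([cv2.resize(x,None,fx=3,fy=3,interpolation=2) for x in(a,b)]))"
```

```text
tcp jig [ 3.20305106 83.91423168] -0.0036762877356392373 [-5.2  6.7 11.3]
scene moved [ 23.1 -58.4] -> jig [-2.9 20.2] yaw -0.002 size [145.4 109.5]
side moved [-23.5 -56.1] -> jig [-49.5  22.5] yaw 0.026 size [ 53.9 114.3]
```

View pics/s3.png

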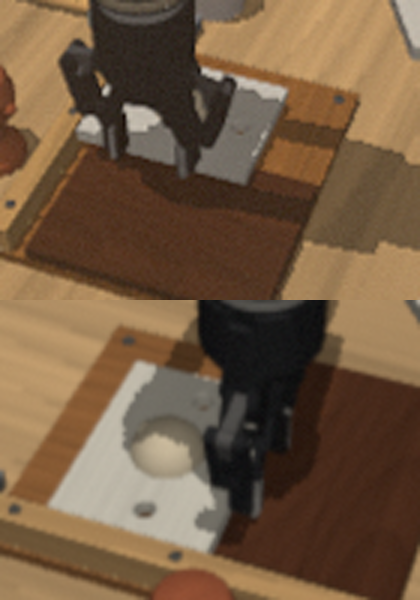

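The picture shows the plate square to the fence, with both fingertips on its rear edge at about (115,150) and (185,172) in the side half. The upward force of 11 N means the tips are rubbing on the ledge, so I'll raise them slightly and push on.

Call:
jog_arm:
  plan:
    - [0, 0, -0.14, 0, 0, 0, 0.2]
    - [-0.1, 0, 0, 0, 0, 0, 0.2]
    - [-0.15, 0, 0, 0, 0, 0, 0.2]
    - [-0.15, 0, 0, 0, 0, 0, 0.2]
    - [-0.15, 0, 0, 0, 0, 0, 0.2]
    - [-0.1, 0, 0, 0, 0, 0, 0.2]
    - [-0.1, 0, 0, 0, 0, 0, 0.2]
    - [0, 0, 0, 0, 0, 0, 0.2]

```text
t: 17.65
tool_pos: [0.6049, 0.1068, -0.0028]
tool_rot: [2.143, 2.296, -0.0]
contact_force: [0.0, 1.5, 4.2]
opening: 0.0513
grip_force: 2.2
```

```bash
python3 m.py
```

```text
tcp jig [ 3.12998203 66.84833328] -0.002810675338820491 [0.  1.5 4.2]
scene moved [ 23.2 -74.4] -> jig [-2.8  4.2] yaw -0.002 size [145.2 109.7]
side moved [-28.2 -71.8] -> jig [-54.2   6.8] yaw 0.033 size [ 45.7 115.8]
```

Call:
jog_arm:
  plan:
    - [-0.05, 0, -0.03, 0, 0, 0, 0.2]
    - [-0.05, 0, 0, 0, 0, 0, 0.2]
    - [-0.05, 0, 0, 0, 0, 0, 0.2]
    - [-0.05, 0, 0, 0, 0, 0, 0.2]
    - [0, 0, 0, 0, 0, 0, 0.2]

```text
t: 18.25
tool_pos: [0.6045, 0.1028, -0.0029]
tool_rot: [2.143, 2.297, -0.002]
contact_force: [0.2, -0.3, -0.9]
opening: 0.0512
grip_force: 0.0
```

```bash
python3 m.py
```

```text
tcp jig [ 2.49470842 62.83552613] -0.0028517594802160637 [ 0.2 -0.3 -0.9]
scene moved [ 28.2 -80.4] -> jig [ 2.2 -1.8] yaw -0.002 size [135.1 109.4]
side moved [-30.4 -74.4] -> jig [-56.4   4.2] yaw 0.018 size [ 46.8 110.1]
```

Call:
jog_arm:
  plan:
    - [-0.05, 0, 0, 0, 0, 0, 0.2]
    - [-0.05, 0, 0, 0, 0, 0, 0.2]
    - [0, 0, 0, 0, 0, 0, 0.2]

```text
t: 18.65
tool_pos: [0.605, 0.1011, -0.0024]
tool_rot: [-2.144, -2.296, 0.0]
contact_force: [0.6, 0.2, -0.2]
opening: 0.0512
grip_force: 0.0
```

```bash
python3 m.py
```

```text
tcp jig [ 2.88966266 61.15913185] -0.002428485396296587 [ 0.6  0.2 -0.2]
scene moved [ 28.2 -80.6] -> jig [ 2.2 -2. ] yaw -0.002 size [135.  109.8]
side moved [-29.7 -73.8] -> jig [-55.7   4.8] yaw 0.004 size [ 46.9 110.7]
```

The force has gone to zero and the plate's image has shifted, so it seems to have dropped. I'll retreat and check.

Call:
jog_arm:
  plan:
    - [0.5, 0, -0.3, 0, 0, 0, 0.2]
    - [0.5, 0, -1, 0, 0, 0, 0.2]
    - [0.5, 0, -1, 0, 0, 0, 0.2]
    - [1, 0, -1, 0, 0, 0, 0.2]
    - [1, -1, -1, 0, 0, 0, 0.2]
    - [1, -1, -1, 0, 0, 0, 0.2]
    - [1, -1, -1, 0, 0, 0, 0.2]
    - [1, -1, -1, 0, 0, 0, 0.2]

```text
t: 19.55
tool_pos: [0.5153, 0.2269, 0.1451]
tool_rot: [2.143, 2.297, 0.001]
contact_force: [0.3, -0.8, -0.1]
opening: 0.0512
grip_force: 0.0
```

Call:
jog_arm:
  plan:
    - [0, -1, -1, 0, 0, 0, 0.2]
    - [0, -1, -1, 0, 0, 0, 0.2]
    - [0, -1, 0, 0, 0, 0, 0.2]
    - [0, -1, 0, 0, 0, 0, 0.2]
    - [0, 0, 0, 0, 0, 0, 0.2]

```text
t: 20.05
tool_pos: [0.4351, 0.2208, 0.1844]
tool_rot: [2.142, 2.298, 0.002]
contact_force: [-0.4, 0.2, -1.4]
opening: 0.0514
grip_force: 0.0
```

Run:
```python
from h import *
c,s=np.cos(.068),np.sin(.068);A=np.array([[c,-s],[s,c]]);tiles=[]
for n,(x0,y0,x1,y1) in {"scene":(180,165,480,320),"side":(180,125,370,290)}.items():
    im,d=ctrl.get_image(n);i=ctrl.camera_info(n);K=i["camera_matrix"];R=cv2.Rodrigues(i["rvec"])[0]
    v,u=np.mgrid[0:400,0:640]
    w=(np.dstack([(u-K[0,2])*d/K[0,0],(v-K[1,2])*d/K[1,1],d]).reshape(-1,3)-i["tvec"])@R
    hsv=cv2.cvtColor(im,cv2.COLOR_RGB2HSV).reshape(-1,3)
    j=np.c_[(w[:,:2]-[.6063,.0399])@A,w[:,2]]*1000
    k=(abs(j[:,0])<72)&(abs(j[:,1]+5)<52)&(np.hypot(j[:,0],j[:,1]+5)>32)&(hsv[:,1]<60)&(hsv[:,2]>110)&(j[:,2]>15)&(j[:,2]<45)
    q=j[k];print(n,k.sum(),"plane a,b,c",np.linalg.lstsq(np.c_[q[:,:2],np.ones(len(q))],q[:,2],rcond=None)[0].round(4))
    b=cv2.resize(im[y0:y1,x0:x1],(800 if n=="scene" else 500,300 if n=="side" else 300))
    tiles.append(cv2.copyMakeBorder(b,0,0,0,800-b.shape[1],cv2.BORDER_CONSTANT))
    m,kk=plate(n,im,(255,180,380,270) if n=="scene" else (245,175,345,245))
    r=cv2.minAreaRect((cast(n,kk[:,0],.024)[:,:2]*1000).astype(np.float32));print(((np.array(r[0])-[606.3,39.9])@A).round(1),r[1:])
cv2.imwrite("pics/end.png",np.vstack(tiles)[:,:,::-1])
```

```text
scene 1877 plane a,b,c [1.00000e-03 1.70000e-03 2.26224e+01]
[-4.4 -7.6] ((138.1570587158203, 111.33598327636719), 3.4468331336975098)
side 1003 plane a,b,c [-2.00000e-03 -4.30000e-03  2.25221e+01]
[-1.1 -6. ] ((150.01956176757812, 119.91900634765625), 5.226208686828613)
```

View pics/end.png

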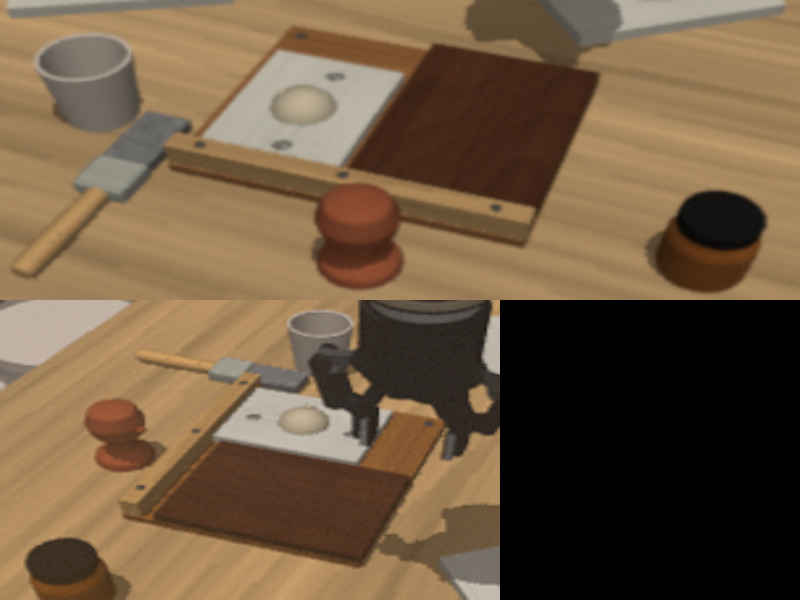

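The plate lies flat, with its top flush with the ledge (a level plane at about 22.6 mm, slope under 0.005). Both pins show in its holes, at (335,77) and (282,145), and the bystanders haven't moved. I'm handing in.

```bash
python3 -c "
from station import ctrl
print(ctrl.finish_job())"
```

```text
the job is handed in; nothing more can be done
None
```

I pushed the plate along the fence and off the ledge until it dropped over both pins. The last pictures show it flat on the board with the form apparently untouched and the bystanders still in place, and I handed the job in at about 20 s; no verdict came back.

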